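# Drain the specimen discs over the downdraft plate

### The job

Turn the handle of the downdraft plate's valve to half open (45 degrees, midway between closed and fully open) and leave it so. Then pick up the bar-handled tray of rinsed specimen discs, bring its lip corner over the middle of the slotted plate, and tilt it towards that corner until all three discs have slid together there. Finish while still holding it: tilted, still, that corner over the plate and a good hand's breadth clear of it, with every disc in the tray and the bottle, jar and brush left alone.

Things in the scene. Friction and masses are not known exactly. Their poses are not given: they have to be found in the camera images.
- valve (a joint): valve handle angle, rad: 0 = closed (bar across the pipe), 1.571 = fully open (bar along the pipe, long end pointing at the slotted plate), half open 0.785. Vertical axis; opens anticlockwise seen from above, between hard stops. Friction about 0.12 N m; it stays where it is left.
- valve_grip (a point): on the valve's vertical turning axis at mid-height of its handle, 82 mm above the bench. Handle: a flat black bar 85 mm long, 14 thick, 24 high (70 to 94 mm above the bench); its long end reaches 60 mm from the axis, the short one 25 mm. The frame turns with it: x along the bar (long end to -x), z up; pinch across y.
- valve_tip (a point): the end of the long arm of the valve handle, at mid-height
- downdraft: fixed unit: steel box 240 (x) x 200 (y) x 35 mm with slotted top; on its +y side a grey pipe along y (flanges to 48 mm high) with a dark valve block (46 mm high) 200 mm from the box's centre and an outlet stub 305 mm from it. Origin: centre of the box's underside, on the bench; z up. Closed, the valve handle's long end points to its -x.
- plate_centre (a point): centre of the slotted top of the downdraft unit, 35 mm above the bench
- tray: loose open white plastic tray, outside 200 (x) x 140 (y) x 50 mm high, 4 mm walls and floor, about 0.34 kg, with a bar handle along x high over its middle. Origin: centre of its underside, z up. Only its +x +y corner has a flat pouring lip at the rim (17 mm out diagonally) and four black drain slots in the floor.
- tray_grip (a point): centre of the tray's bar handle, 115 mm above the tray's underside, over its middle; axes as the tray's. Bar along x: 200 mm long, 14 thick (y), 22 high (104 to 126 mm above the underside), on a post at each end (x = +-97 mm). The tray's walls end 54 mm below the bar.
- tray_corner (a point): the lip corner, inside, at floor level: at x +96, y +66, z +4 mm in the tray's frame
- disc0: one of three equal loose dark steel specimen discs lying in the tray, stem up: disc 24 mm across and 7 mm thick, with a stem 10 mm across and 10 mm tall; 30 g. Friction on the tray (floor and walls) 0.15 to 0.21; against two surfaces it may stick below a tilt of 25 degrees, and runs freely at 30 to 40. Origin: centre of its underside
- disc1: one of three equal loose dark steel specimen discs lying in the tray, stem up: disc 24 mm across and 7 mm thick, with a stem 10 mm across and 10 mm tall; 30 g. Friction on the tray (floor and walls) 0.15 to 0.21; against two surfaces it may stick below a tilt of 25 degrees, and runs freely at 30 to 40. Origin: centre of its underside
- disc2: one of three equal loose dark steel specimen discs lying in the tray, stem up: disc 24 mm across and 7 mm thick, with a stem 10 mm across and 10 mm tall; 30 g. Friction on the tray (floor and walls) 0.15 to 0.21; against two surfaces it may stick below a tilt of 25 degrees, and runs freely at 30 to 40. Origin: centre of its underside
- bottle: Bystander, to be left alone: amber bottle, 60 mm across, 130 mm tall. Origin: centre of its underside
- jar: Bystander, to be left alone: small clear jar with a lid, 52 mm across, 60 mm tall. Origin: centre of its underside
- brush: Bystander, to be left alone: brush about 150 mm long lying on the bench. Origin: under its middle

How it is judged:
By the outcome, as a careful person would: the job done as asked, in the order asked, and still so for the second after the job is handed in, while the arm keeps its last pose, push and grip.
It also fails if it takes over 54 s, if anything falls off the work surface, if the arm or the gripper's body presses on something with over 40 N, if the wrist force passes 120 N, or if a joint passes its speed limit or range.

### The arm

A 6-joint arm with a two-finger parallel gripper is mounted at the origin on the work surface. World frame = base frame: x ahead of the robot, y to its left, z up, the work surface at z = 0. Lengths are in m, angles in rad, forces in N, time in s.
With the tool pointing down it reaches from about 0.375 to 0.9 m from the base axis. Payload 3.1 kg.
Tool frame: the origin (TCP) lies on the centre line of the jaws, within the pads' length; the fingertips stand 17 mm ahead of it and the grasp point (between the pads) lies 2 mm behind it (ctrl.tip_extent is the distance from the TCP to the fingertips, in m); z points along the fingers, y is the line along which they close (so a half turn about z gives the same grasp; the last joint's range is limited). The gripper opens to 87 mm and grips with 3 to 60 N. Pads are 19 mm wide; open, the fingers measure 117 mm over their backs; the gripper's body (75 mm by 190 mm) begins 51 mm behind the grasp point.
Start: joints at [-1.339, 0.527, 1.433, -0, 1.181, -0.178], TCP at [0.25, -0.573, 0.24] pointing down, gripper open.
Joint ranges: [-3.08, 3.08], [-0.75, 2.2], [0.22, 2.44], [-1.43, 4.57], [0, 2.65], [-2.85, 2.85]. Speed limits (rad/s): [2.79, 2.79, 3.14, 3.14, 3.14, 3.14].

### API

Orientations are given as a rotation vector (axis times angle).
In Python, from station import ctrl, cams gives the robot as it stands. The module is installed in compiled form; this text tells all that it offers.
- The arm moves only by the shell command python3 -m pendant 'ROWS' [FORCE]. ROWS is JSON, a list of rows, each a list of 7 numbers: the shift along the tool's x, y, z in m, then the turn, a rotation vector about the tool's x, y, z in degrees, then the opening, from -1 (shut) to 1 (fully open). In form: [[tx, ty, tz, ax, ay, az, gripper], ...]. A call has 1 to 12 rows; each row is the pose to reach, as a shift and turn from the pose commanded when the call began, along the tool's axes at that moment; what a row does not reach only later rows make up. A row lasts 1/12 s, in which the tool goes at most 41.7 mm and 7.16 degrees, less where a joint would pass 70% of its speed; a pose out of reach is approached as far as the arm can. A call with a gripper value outside its range is refused whole. The fingers move at their own pace and stop on an object; FORCE is the grip in N (left out, the last holds). Time passes only in rows, so rows that repeat a pose let the fingers close. It gives the time, the measured TCP pose, the force, the opening and the grip force at its end, in the units of the state.
- ctrl.state(): the state, without advancing time (a new reading comes with each control period).
- cams.get_image(name): name is "side" or "top" or "wrist"; returns (picture, depth): 480x640x3 uint8, blue, green, red; 480x640 float32, m along the optical axis (not along the pixel's ray), 0 where there is no reading.
- cams.camera_info(name): a dict with "vfov" (degrees; the focal length in pixels is half the picture's height over the tangent of half this angle, whatever the lens; pixels are square), "cx", "cy" (the principal point, pixels), "rvec" (rotation vector, rad) and "tvec" (3), from world to camera coordinates, as OpenCV has them. Camera axes: x right, y down, z forward; pixel columns grow to the right and rows downward; lengths in m; the calibration is good to about 2 mm. A picture is of the moment at which its call begins: read the wrist's pose just before it. camera_info takes no time and is no camera call; for the wrist camera it gives the pose at the moment of the call.
- ctrl.job_done(): hands the job in; it is judged then, once.
The state is a dict: "t": time; "joint_pos": joint angles; "qvel": joint speeds; "effort": joint torques, N m; "ee_pos": TCP position; "orientation": TCP orientation; "contact_force": force on the tool from outside, world axes, zero at the start; "torque": the same for the moment, N m; "gripper_width": finger opening in m; "gripper_force": force on a finger pad.
Only numpy, scipy, OpenCV 4.12 (cv2) and the standard library are available. Lean on these libraries where they do the work, as an engineer would, in place of code of your own. Each camera call takes 0.05 s, during which the arm holds its last target. There are 200 camera calls.

## Working session

There is one attempt and no reset: what is moved stays moved. The work goes in short steps, Python scripts to look and compute and a shell command to move; the robot and the scene stay as the last step left them, time stands still between calls to the robot, and variables do not carry over. Pictures are saved under pics/ and viewed, at most 10 in all, crops included, and the job is handed in when it is done.

```bash
mkdir -p pics
cat > h.py <<'E'
import numpy as np, cv2
from scipy.spatial.transform import Rotation as R
from station import ctrl, cams
def K(i,h=480):
    f=h/2/np.tan(np.radians(i["vfov"])/2); return np.array([[f,0,i["cx"]],[0,f,i["cy"]],[0,0,1]])
def get(n):
    i=cams.camera_info(n); p,d=cams.get_image(n); return i,p,d
def cast(i,uv,z):
    uv=np.atleast_2d(uv).astype(float); Rm=R.from_rotvec(np.ravel(i["rvec"])).as_matrix(); t=np.ravel(i["tvec"])
    c=-Rm.T@t; r=np.c_[uv,np.ones(len(uv))]@np.linalg.inv(K(i)).T@Rm
    return c+r*((z-c[2])/r[:,2])[:,None]
def cloud(i,d):
    v,u=np.mgrid[:480,:640]; Rm=R.from_rotvec(np.ravel(i["rvec"])).as_matrix(); t=np.ravel(i["tvec"])
    p=np.stack([u,v,np.ones_like(u)],-1)@np.linalg.inv(K(i)).T*d[...,None]
    return (p-t)@Rm
def proj(i,P):
    Rm=R.from_rotvec(np.ravel(i["rvec"])).as_matrix(); t=np.ravel(i["tvec"])
    q=(np.atleast_2d(P)@Rm.T+t)@K(i).T; return q[:,:2]/q[:,2:]
E
python3 - <<'E'
from h import *
for n in("top","side"):
    i,p,d=get(n); cv2.imwrite(f"pics/{n}0.png",p); np.savez(f"{n}0.npz",p=p,d=d); print(n,i)
s=ctrl.state(); print(s["t"],s["ee_pos"],s["orientation"],s["contact_force"],s["gripper_width"],ctrl.tip_extent)
E
```

```text
top {'vfov': 51.03898597245612, 'cx': 316.75606521747335, 'cy': 246.3329523734447, 'rvec': array([ 2.1293472 , -2.16122747,  0.10007708]), 'tvec': array([0.00775133, 0.60310142, 1.0683949 ])}
side {'vfov': 44.10438813463324, 'cx': 322.36924815355707, 'cy': 237.28400225436127, 'rvec': array([ 0.51034054, -2.58561265,  1.34751565]), 'tvec': array([0.51547529, 0.19056572, 1.11315281])}
0.1 [ 0.24947315 -0.57237498  0.23869312] [-3.07363595e+00 -6.40445604e-01  1.15922877e-04] [-0.3203817   0.01457683 -0.10222944] 0.08728834476365101 0.017
```

View pics/top0.png

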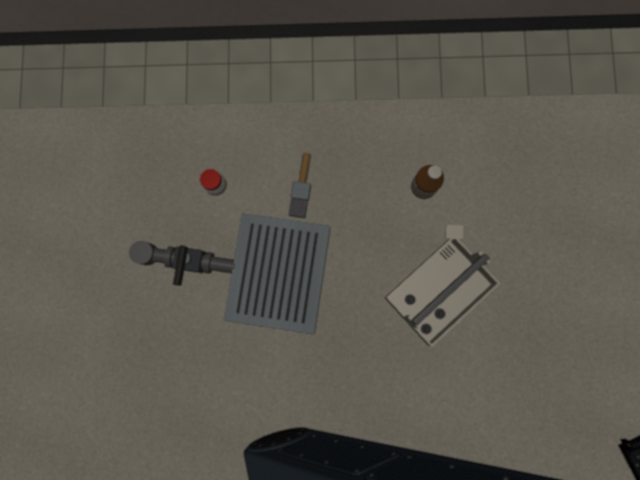

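View pics/side0.png

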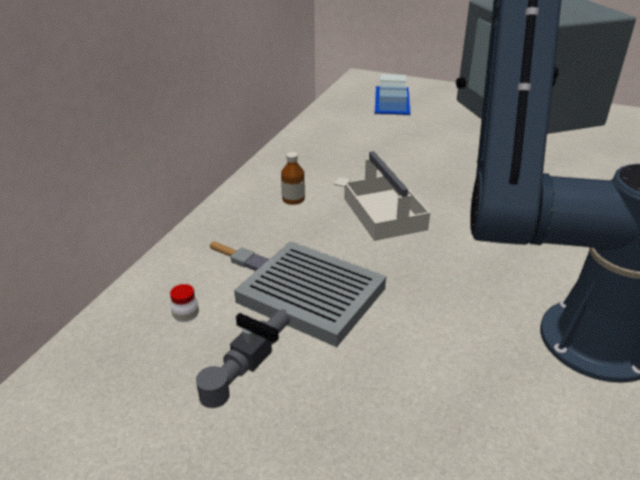

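The top view shows the plate at about (278,273). The valve axis is near (180,255), with its long end at (178,283), so it is closed. The tray is near (442,292), its bar running from (410,322) to (488,260) and its lip corner at (455,240). The jar is at (212,182), the brush at (300,185) and the bottle at (428,180). The side view agrees.

Run:
```python
from h import *
i=cams.camera_info("top"); z=np.load("top0.npz"); d=z["d"]; W=cloud(i,d)
v,u=np.mgrid[:480,:640]
def box(name,u0,u1,v0,v1,z0,z1):
    m=(u>u0)&(u<u1)&(v>v0)&(v<v1)&(d>0)&(W[...,2]>z0)&(W[...,2]<z1)
    q=W[m]; r=cv2.minAreaRect((q[:,:2]*1000).astype(np.float32))
    print(name,m.sum(),"c",np.round(r[0],1),"size",np.round(r[1],1),"ang",round(r[2],1),"z med",np.round(np.median(q[:,2]),4)); return q
box("bench",330,380,350,400,-1,1)
box("plate",215,340,205,340,.028,.042)
h=box("handle",165,195,235,295,.078,.11)
box("valveblk+pipe",125,235,230,295,.025,.06)
b=box("bar",395,500,245,335,.105,.14)
box("tray rim",375,510,215,355,.038,.058)
box("jar",190,230,160,200,.045,.08); box("bottle",405,450,155,205,.08,.15)
box("brush",285,315,145,220,.006,.06)
# pixel-colour checks
m=(z["p"].max(2)<28)&(u>165)&(u<195)&(v>235)&(v<295)
print("dark",m.sum(),np.round(cv2.minAreaRect((cast(i,np.c_[u[m],v[m]],.094)[:,:2]*1000).astype(np.float32)),1) if 0 else cv2.minAreaRect((cast(i,np.c_[u[m],v[m]],.094)[:,:2]*1000).astype(np.float32)))
print("plate corners",np.round(cast(i,[[243,214],[329,226],[314,333],[225,320]],.035)*1000))
print("bar ends",np.round(cast(i,[[411,322],[487,258]],.126)*1000),"lip",np.round(cast(i,[[455,232],[455,240],[498,284],[431,346],[386,297]],.05)*1000))
```

```text
bench 2390 c [321.5 -80.9] size [106.1 104.5] ang 89.1 z med 0.0004
plate 10088 c [550.3 106.5] size [239.2 240.6] ang 80.7 z med 0.0356
handle 345 c [561.9 286.9] size [15.6 84.8] ang 81.6 z med 0.093
valveblk+pipe 1850 c [564.1 294.5] size [246.1  84.2] ang 78.9 z med 0.0427
bar 869 c [ 503.5 -268.8] size [ 29.7 201.1] ang 41.1 z med 0.1259
tray rim 1006 c [ 521.2 -269.4] size [167.5 225.7] ang 41.1 z med 0.0501
jar 368 c [753.6 232.1] size [44.3 45.7] ang 5.9 z med 0.06
bottle 587 c [ 740.  -244.3] size [56.6 56.8] ang 0.1 z med 0.0969
brush 902 c [753.6  36.6] size [ 63.5 166.7] ang 88.4 z med 0.0187
dark 91 ((560.3838500976562, 278.0235595703125), (6.5582380294799805, 74.67044830322266), 80.53160095214844)
plate corners [[679. 162.  35.]
 [648. -29.  35.]
 [415.   7.  35.]
 [445. 201.  35.]]
bar ends [[ 439. -188.  126.]
 [ 563. -343.  126.]] lip [[ 628. -301.   50.]
 [ 610. -300.   50.]
 [ 514. -387.   50.]
 [ 386. -240.   50.]
 [ 490. -148.   50.]]
```

```bash
cat >> h.py <<'E'
def down(ang):  # tool z down, tool y along world angle ang (deg)
    a=np.radians(ang); y=np.array([np.cos(a),np.sin(a),0]); zz=np.array([0,0,-1.]); return R.from_matrix(np.c_[np.cross(y,zz),y,zz])
def rel(P,Rt):
    s=ctrl.state(); R0=R.from_rotvec(s["orientation"])
    return np.round(R0.inv().apply(np.array(P)-s["ee_pos"]),4),np.round(np.degrees((R0.inv()*Rt).as_rotvec()),1)
E
python3 - <<'E'
from h import *
s=ctrl.state(); print(R.from_rotvec(s["orientation"]).as_matrix().round(3))
for a in (81.3,-98.7): print(rel([.579,.284,.20],down(a)))
E
```

```text
[[ 0.917  0.399 -0.   ]
 [ 0.399 -0.917  0.002]
 [ 0.    -0.002 -1.   ]]
(array([ 0.6441, -0.6534,  0.0402]), array([-0.000e+00, -1.000e-01, -1.478e+02]))
(array([ 0.6441, -0.6534,  0.0402]), array([-0.1,  0. , 32.2]))
```

```bash
python3 -m pendant '[[0.32,-0.33,0,0,0,16,1],[0.32,-0.33,0,0,0,16,1],[0.32,-0.33,0,0,0,16,1],[0.32,-0.33,0,0,0,16,1],[0.32,-0.33,0,0,0,16,1],[0.32,-0.33,0,0,0,16,1],[0.32,-0.33,0,0,0,16,1],[0.32,-0.33,0,0,0,16,1],[0.32,-0.33,0,0,0,16,1],[0.32,-0.33,0,0,0,16,1],[0.32,-0.33,0,0,0,16,1],[0.32,-0.33,0,0,0,16,1]]'
python3 - <<'E'
from h import *
print(rel([.579,.284,.20],down(-98.7)))
E
```

```text
t: 1.1
ee_pos: [0.4113, -0.1357, 0.2392]
orientation: [-3.13, -0.218, 0.002]
contact_force: [-1.1, -0.1, 0.2]
gripper_width: 0.0869
gripper_force: 0.0
(array([ 0.2242, -0.3922,  0.0408]), array([-0.2,  0.1, 16.7]))
```

```bash
python3 -m pendant '[[0.225,-0.392,0.04,0,0,16.5,1],[0.225,-0.392,0.04,0,0,16.5,1],[0.225,-0.392,0.04,0,0,16.5,1],[0.225,-0.392,0.04,0,0,16.5,1],[0.225,-0.392,0.04,0,0,16.5,1],[0.225,-0.392,0.04,0,0,16.5,1],[0.225,-0.392,0.04,0,0,16.5,1],[0.225,-0.392,0.04,0,0,16.5,1],[0.225,-0.392,0.04,0,0,16.5,1],[0.225,-0.392,0.04,0,0,16.5,1],[0.225,-0.392,0.04,0,0,16.5,1],[0.225,-0.392,0.04,0,0,16.5,1]]'
python3 - <<'E'
from h import *
i,p,d=get("wrist"); cv2.imwrite("pics/w1.png",p)
W=cloud(i,d); m=(d>0)&(W[...,2]>.085)&(W[...,2]<.10)&(np.hypot(W[...,0]-.57,W[...,1]-.285)<.1)
q=W[m]; print(m.sum(),cv2.minAreaRect((q[:,:2]*1000).astype(np.float32)),np.median(q[:,2]))
print(rel([.579,.284,.082],down(-98.7)))
E
```

```text
t: 2.1
ee_pos: [0.5847, 0.2807, 0.1986]
orientation: [-3.129, 0.239, -0.003]
contact_force: [0.7, -0.3, 0.2]
gripper_width: 0.0874
gripper_force: 0.0
1949 ((573.9725952148438, 285.829345703125), (13.985952377319336, 61.767295837402344), 80.81938934326172) 0.094307837453873
(array([-0.0059, -0.0031,  0.1164]), array([-0.1, -0.1, -0. ]))
```

View pics/w1.png

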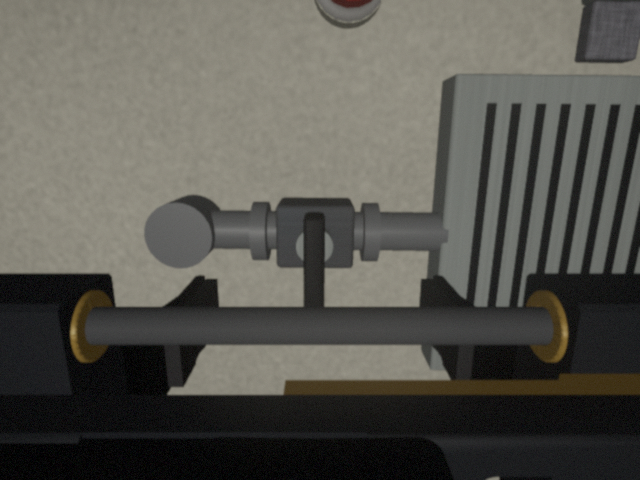

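The wrist view shows the handle's short end at (314,215), the axis disc at (314,247), and the handle between the open fingers. The measured axis is about (0.580, 0.285) and the bar lies at −9°, which matches. Next I descend, pinch and turn.

```bash
python3 -m pendant '[[-0.005,-0.004,0.03,0,0,-0.4,1],[-0.005,-0.004,0.06,0,0,-0.4,1],[-0.005,-0.004,0.09,0,0,-0.4,1],[-0.005,-0.004,0.11,0,0,-0.4,1],[-0.005,-0.004,0.116,0,0,-0.4,1],[-0.005,-0.004,0.116,0,0,-0.4,1],[-0.005,-0.004,0.116,0,0,-0.4,1]]'
python3 - <<'E'
from h import *
print(rel([.5798,.2848,.082],down(-99)))
E
```

```text
t: 2.73
ee_pos: [0.579, 0.2793, 0.0842]
orientation: [3.133, -0.236, 0.001]
contact_force: [-0.4, 0.3, -0.9]
gripper_width: 0.087
gripper_force: 0.0
(array([-0.    , -0.0056,  0.0022]), array([ 0. , -0. ,  0.4]))
```

```bash
python3 -m pendant '[[0,-0.0055,0.002,0,0,0.3,1],[0,-0.0055,0.002,0,0,0.3,1],[0,-0.0055,0.002,0,0,0.3,1],[0,-0.0055,0.002,0,0,0.3,1]]'
python3 - <<'E'
from h import *
print(rel([.5798,.2848,.082],down(-99)), ctrl.state()["qvel"].round(3))
E
```

```text
t: 3.07
ee_pos: [0.5799, 0.286, 0.0826]
orientation: [-3.132, 0.242, -0.003]
contact_force: [0.6, -0.2, 0.3]
gripper_width: 0.0871
gripper_force: 0.0
(array([0.0001, 0.0012, 0.0006]), array([-0. , -0.1,  0.2])) [-0.001  0.006  0.007 -0.    -0.     0.002]
```

```bash
python3 -m pendant '[[0,0.001,0,0,0,0,-1],[0,0.001,0,0,0,0,-1],[0,0.001,0,0,0,0,-1],[0,0.001,0,0,0,0,-1],[0,0.001,0,0,0,0,-1],[0,0.001,0,0,0,0,-1],[0,0.001,0,0,0,0,-1],[0,0.001,0,0,0,0,-1],[0,0.001,0,0,0,0,-1],[0,0.001,0,0,0,0,-1]]' 40
```

```text
t: 3.9
ee_pos: [0.5792, 0.2847, 0.0815]
orientation: [3.132, -0.243, -0.0]
contact_force: [-1.0, 0.4, -0.9]
gripper_width: 0.0281
gripper_force: 0.0
```

```bash
python3 -m pendant '[[0,0,0,0,0,0,-1],[0,0,0,0,0,0,-1],[0,0,0,0,0,0,-1],[0,0,0,0,0,0,-1],[0,0,0,0,0,0,-1],[0,0,0,0,0,0,-1]]'
```

```text
t: 4.4
ee_pos: [0.5793, 0.2851, 0.0815]
orientation: [-3.131, 0.243, -0.0]
contact_force: [0.5, 3.3, -1.1]
gripper_width: 0.0244
gripper_force: 40.0
```

24 mm is too wide for the 14 mm bar, so the fingertips are on the round boss below it (visible in the wrist picture). I'll open, raise by 9 mm and pinch again.

```bash
python3 -m pendant '[[0,0,0,0,0,0,-0.2],[0,0,0,0,0,0,-0.2],[0,0,0,0,0,0,-0.2],[0,0,-0.009,0,0,0,-0.2],[0,0,-0.009,0,0,0,-0.2],[0,0,-0.009,0,0,0,-1],[0,0,-0.009,0,0,0,-1],[0,0,-0.009,0,0,0,-1],[0,0,-0.009,0,0,0,-1],[0,0,-0.009,0,0,0,-1],[0,0,-0.009,0,0,0,-1],[0,0,-0.009,0,0,0,-1]]' 45
```

```text
t: 5.4
ee_pos: [0.5792, 0.2851, 0.0905]
orientation: [-3.131, 0.243, 0.0]
contact_force: [-0.9, 2.3, -1.1]
gripper_width: 0.0138
gripper_force: 45.0
```

```bash
python3 -m pendant '[[0,0,0,0,0,-5,-1],[0,0,0,0,0,-10,-1],[0,0,0,0,0,-15,-1],[0,0,0,0,0,-20,-1],[0,0,0,0,0,-25,-1],[0,0,0,0,0,-30,-1],[0,0,0,0,0,-35,-1],[0,0,0,0,0,-40,-1],[0,0,0,0,0,-45,-1],[0,0,0,0,0,-45,-1],[0,0,0,0,0,-45,-1]]'
python3 -m pendant '[[0,0,0,0,0,0,-0.2],[0,0,0,0,0,0,-0.2],[0,0,0,0,0,0,-0.2],[0,0,0,0,0,0,-0.2],[0,0,-0.04,0,0,0,-0.2],[0,0,-0.08,0,0,0,0],[0,0,-0.12,0,0,0,1],[0,0,-0.13,0,0,0,1],[0,0,-0.13,0,0,0,1]]'
python3 - <<'E'
from h import *
i,p,d=get("wrist"); cv2.imwrite("pics/w2.png",p)
W=cloud(i,d); m=(d>0)&(W[...,2]>.085)&(W[...,2]<.10)&(np.hypot(W[...,0]-.57,W[...,1]-.285)<.09)
q=W[m]; print(m.sum(),cv2.minAreaRect((q[:,:2]*1000).astype(np.float32)))
i,p,d=get("top"); cv2.imwrite("pics/t2.png",p)
s=ctrl.state(); print(s["t"],s["joint_pos"].round(3)); print(R.from_rotvec(s["orientation"]).as_matrix().round(3))
T=[.501,-.268,.24]; print(rel(T,down(40)))
E
```

```text
t: 6.32
ee_pos: [0.5793, 0.2849, 0.0905]
orientation: [-2.987, -0.972, -0.001]
contact_force: [0.7, 1.7, -1.0]
gripper_width: 0.0134
gripper_force: 45.0
t: 7.07
ee_pos: [0.5818, 0.2853, 0.2254]
orientation: [2.986, 0.974, 0.015]
contact_force: [0.2, 0.1, 0.2]
gripper_width: 0.0539
gripper_force: 0.0
1940 ((569.1972045898438, 277.1729736328125), (75.82450866699219, 13.621968269348145), 35.81540298461914)
7.1667 [ 0.284  0.575  1.399 -0.     1.168  1.224]
[[ 0.808  0.59  -0.001]
 [ 0.59  -0.808 -0.   ]
 [-0.001 -0.    -1.   ]]
(array([-0.3883,  0.4004, -0.0195]), array([ -0. ,   0. , -93.9]))
```

View pics/w2.png

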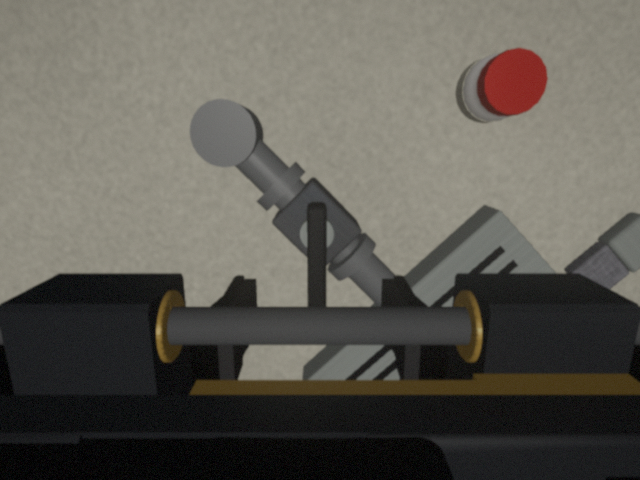

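The handle now lies at 35.8° against −9° before, a turn of about 45°. In the picture it crosses the pipe diagonally at (315,230), and the jar is untouched. Next is the tray.

```bash
python3 -m pendant '[[-0.388,0.40,-0.02,0,0,-94,1],[-0.388,0.40,-0.02,0,0,-94,1],[-0.388,0.40,-0.02,0,0,-94,1],[-0.388,0.40,-0.02,0,0,-94,1],[-0.388,0.40,-0.02,0,0,-94,1],[-0.388,0.40,-0.02,0,0,-94,1],[-0.388,0.40,-0.02,0,0,-94,1],[-0.388,0.40,-0.02,0,0,-94,1],[-0.388,0.40,-0.02,0,0,-94,1],[-0.388,0.40,-0.02,0,0,-94,1],[-0.388,0.40,-0.02,0,0,-94,1],[-0.388,0.40,-0.02,0,0,-94,1]]' 60
python3 - <<'E'
from h import *
print(rel([.501,-.268,.24],down(40)))
E
```

```text
t: 8.17
ee_pos: [0.5133, -0.1737, 0.2344]
orientation: [-1.665, -2.657, 0.0]
contact_force: [1.2, 0.3, 0.3]
gripper_width: 0.087
gripper_force: 0.0
(array([-0.0794, -0.0522, -0.0058]), array([ -0.2,  -0.3, -14.1]))
```

```bash
python3 -m pendant '[[-0.079,-0.052,-0.005,0,0,-14,1],[-0.079,-0.052,-0.005,0,0,-14,1],[-0.079,-0.052,-0.005,0,0,-14,1],[-0.079,-0.052,-0.005,0,0,-14,1],[-0.079,-0.052,-0.005,0,0,-14,1],[-0.079,-0.052,-0.005,0,0,-14,1]]'
python3 - <<'E'
from h import *
i,p,d=get("wrist"); cv2.imwrite("pics/w3.png",p)
W=cloud(i,d); m=(d>0)&(W[...,2]>.112)&(W[...,2]<.14)&(np.hypot(W[...,0]-.5,W[...,1]+.27)<.13)
q=W[m]; print(m.sum(),cv2.minAreaRect((q[:,:2]*1000).astype(np.float32)),np.median(q[:,2]))
print(ctrl.state()["ee_pos"], rel([.501,-.268,.113],down(40)))
E
```

```text
t: 8.67
ee_pos: [0.5016, -0.2649, 0.2401]
orientation: [-1.337, -2.837, -0.003]
contact_force: [-0.1, 0.7, 0.7]
gripper_width: 0.0873
gripper_force: 0.0
5256 ((503.0691223144531, -268.6511535644531), (14.028488159179688, 199.3717803955078), 41.10923385620117) 0.12643691767595766
[ 0.50196202 -0.26463853  0.24057098] (array([-0.0025, -0.0028,  0.1276]), array([-0. , -0.2, -0.4]))
```

View pics/w3.png

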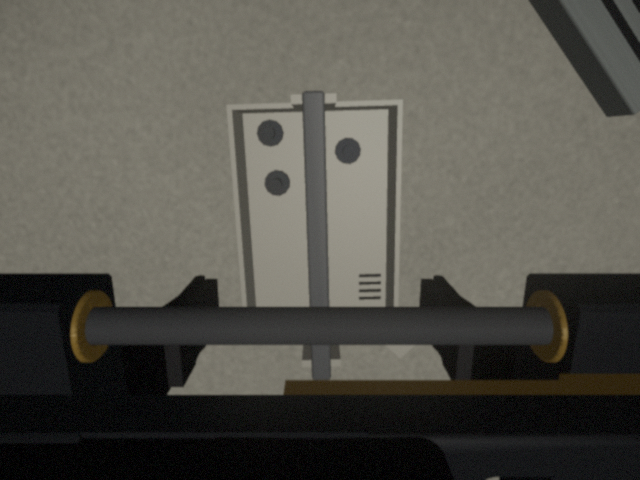

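The wrist picture shows the bar between the fingers. The drain slots are at (370,287) with the lip near (400,350), and the three discs are at (270,132), (277,182) and (347,150). Descending to the bar now.

```bash
python3 -m pendant '[[-0.004,-0.002,0.03,0,0,-1.4,1],[-0.004,-0.002,0.06,0,0,-1.4,1],[-0.004,-0.002,0.09,0,0,-1.4,1],[-0.004,-0.002,0.115,0,0,-1.4,1],[-0.004,-0.002,0.127,0,0,-1.4,1],[-0.004,-0.002,0.127,0,0,-1.4,1],[-0.004,-0.002,0.127,0,0,-1.4,1],[-0.004,-0.002,0.127,0,0,-1.4,1]]'
python3 - <<'E'
from h import *
print(rel([.503,-.2687,.113],down(41)))
E
```

```text
t: 9.38
ee_pos: [0.5045, -0.2704, 0.1159]
orientation: [1.302, 2.858, -0.0]
contact_force: [0.9, -0.3, 0.5]
gripper_width: 0.0868
gripper_force: 0.0
(array([ 0.0023, -0.0001,  0.0029]), array([0. , 0.1, 0. ]))
```

```bash
python3 -m pendant '[[0.002,0,0.002,0,0,0,-1],[0.002,0,0.002,0,0,0,-1],[0.002,0,0.002,0,0,0,-1],[0.002,0,0.002,0,0,0,-1],[0.002,0,0.002,0,0,0,-1],[0.002,0,0.002,0,0,0,-1],[0.002,0,0.002,0,0,0,-1],[0.002,0,0.002,0,0,0,-1],[0.002,0,0.002,0,0,0,-1],[0.002,0,0.002,0,0,0,-1],[0.002,0,0.002,0,0,0,-1],[0.002,0,0.002,0,0,0,-1]]' 60
python3 -m pendant '[[0,0,0,0,0,0,-1],[0,0,0,0,0,0,-1],[0,0,0,0,0,0,-1],[0,0,0,0,0,0,-1],[0,0,0,0,0,0,-1]]' 60
```

```text
t: 10.38
ee_pos: [0.5026, -0.2693, 0.1131]
orientation: [1.304, 2.858, 0.001]
contact_force: [2.2, 1.1, 1.4]
gripper_width: 0.015
gripper_force: 1.6
t: 10.8
ee_pos: [0.5025, -0.2694, 0.1131]
orientation: [1.304, 2.858, 0.0]
contact_force: [1.0, 0.1, -2.1]
gripper_width: 0.0135
gripper_force: 60.0
```

```bash
python3 -m pendant '[[0,0,-0.005,0,0,0,-1],[0,0,-0.015,0,0,0,-1],[0,0,-0.035,0,0,0,-1],[0,0,-0.06,0,0,0,-1],[0,0,-0.085,0,0,0,-1],[0,0,-0.11,0,0,0,-1],[0,0,-0.135,0,0,0,-1],[0,0,-0.16,0,0,0,-1],[0,0,-0.185,0,0,0,-1],[0,0,-0.205,0,0,0,-1],[0,0,-0.215,0,0,0,-1],[0,0,-0.215,0,0,0,-1]]'
cat > goal.py <<'E'
from h import *
C=np.array([.548,.086,.165]); Rl=down(41)
Rf=Rl*R.from_rotvec(np.radians(36)*np.array([np.sin(np.radians(40)),np.cos(np.radians(40)),0]))
off=np.array([-.096,.066,.113-.004])  # corner in tool frame
Pf=C-Rf.apply(off)
E
python3 - <<'E'
from goal import *
print(Pf,"corner dir",Rf.apply(off),"tool z",Rf.apply([0,0,1]))
print(rel([Pf[0],Pf[1],.33],Rl),rel(Pf,Rf)); s=ctrl.state(); print(s["joint_pos"].round(3),s["gripper_width"])
i,p,d=get("top"); v=p; cv2.imwrite("pics/t3.png",p)
E
```

```text
t: 11.8
ee_pos: [0.5031, -0.2701, 0.3312]
orientation: [1.302, 2.853, -0.003]
contact_force: [0.5, -0.4, -2.7]
gripper_width: 0.0137
gripper_force: 60.0
[0.52036183 0.1016651  0.32134493] corner dir [ 0.02763817 -0.0156651  -0.15634493] tool z [-0.58054864  0.09194987 -0.80901699]
(array([ 2.695e-01,  2.567e-01, -2.000e-04]), array([ 0. ,  0.3, -0. ])) (array([0.2695, 0.2567, 0.0085]), array([23.2, 27.9, -0.1]))
[-0.688  0.358  1.457 -0.     1.321 -1.403] 0.013698394896267715
```

View pics/t3.png

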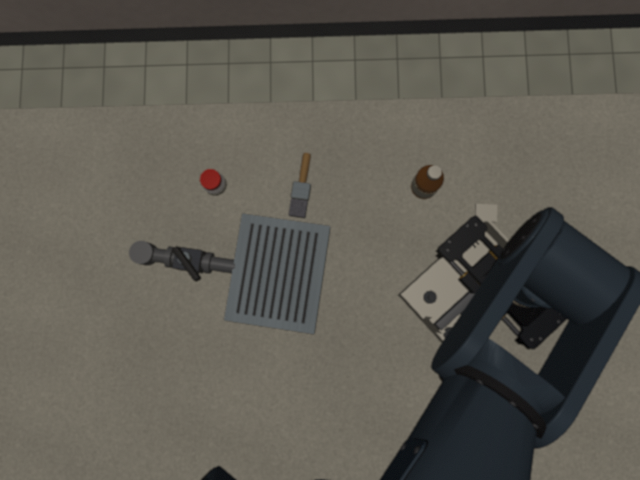

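The top view shows the tray lifted, with the valve handle diagonal at (187,263) and the bystanders unmoved. Carry it level over the plate.

```bash
python3 -m pendant '[[0.005,0.005,0,0,0,0,-1],[0.015,0.014,0,0,0,0,-1],[0.03,0.028,0,0,0,0,-1],[0.048,0.046,0,0,0,0,-1],[0.066,0.063,0,0,0,0,-1],[0.084,0.08,0,0,0,0,-1],[0.102,0.097,0,0,0,0,-1],[0.12,0.114,0,0,0,0,-1],[0.138,0.131,0,0,0,0,-1],[0.156,0.148,0,0,0,0,-1],[0.174,0.165,0,0,0,0,-1],[0.19,0.18,0,0,0,0,-1]]'
python3 - <<'E'
from goal import *
print(rel([Pf[0],Pf[1],.33],Rl))
E
```

```text
t: 12.85
ee_pos: [0.5121, -0.0049, 0.3265]
orientation: [-1.301, -2.855, -0.0]
contact_force: [-0.2, -0.3, -3.3]
gripper_width: 0.013
gripper_force: 60.0
(array([ 0.075 ,  0.0762, -0.0033]), array([-0.1, -0.2,  0. ]))
```

```bash
python3 -m pendant '[[0.015,0.015,0,0,0,0,-1],[0.03,0.03,0,0,0,0,-1],[0.045,0.045,0,0,0,0,-1],[0.058,0.059,0,0,0,0,-1],[0.068,0.069,0,0,0,0,-1],[0.073,0.075,0,0,0,0,-1],[0.075,0.076,-0.003,0,0,0,-1],[0.075,0.076,-0.003,0,0,0,-1],[0.075,0.076,-0.003,0,0,0,-1]]'
python3 - <<'E'
from goal import *
print(rel([Pf[0],Pf[1],.33],Rl),rel(Pf,Rf),ctrl.state()["joint_pos"].round(3))
E
```

```text
t: 13.6
ee_pos: [0.5218, 0.0982, 0.3309]
orientation: [-1.304, -2.858, 0.001]
contact_force: [0.1, 0.5, -4.3]
gripper_width: 0.0136
gripper_force: 60.0
(array([0.0036, 0.0012, 0.0009]), array([-0.,  0., -0.])) (array([0.0036, 0.0012, 0.0096]), array([23.1, 27.6, -0.1])) [-2.400e-02  3.000e-01  1.547e+00 -1.000e-03  1.295e+00 -7.390e-01]
```

Now tilt gradually, at about 3° per row.

```bash
python3 -m pendant '[[0.003,0.001,0.001,1.9,2.3,0,-1],[0.003,0.001,0.002,3.8,4.6,0,-1],[0.003,0.001,0.003,5.8,6.9,0,-1],[0.003,0.001,0.004,7.7,9.2,0,-1],[0.003,0.001,0.005,9.6,11.5,0,-1],[0.003,0.001,0.005,11.6,13.8,0,-1],[0.003,0.001,0.006,13.5,16.1,0,-1],[0.003,0.001,0.007,15.4,18.4,0,-1],[0.003,0.001,0.008,17.3,20.7,0,-1],[0.003,0.001,0.009,19.3,23,0,-1],[0.003,0.001,0.009,21.2,25.3,0,-1],[0.003,0.001,0.009,23.1,27.6,0,-1]]'
python3 -m pendant '[[0,0,0,0,0,0,-1],[0,0,0,0,0,0,-1],[0,0,0,0,0,0,-1],[0,0,0,0,0,0,-1],[0,0,0,0,0,0,-1],[0,0,0,0,0,0,-1],[0,0,0,0,0,0,-1],[0,0,0,0,0,0,-1],[0,0,0,0,0,0,-1],[0,0,0,0,0,0,-1],[0,0,0,0,0,0,-1],[0,0,0,0,0,0,-1]]'
python3 - <<'E'
from goal import *
print(rel(Pf,Rf)); s=ctrl.state(); R0=R.from_rotvec(s["orientation"])
cn=s["ee_pos"]+R0.apply(off); print("corner",cn, "tilt",np.degrees(np.arccos(-R0.apply([0,0,1])[2])))
ps=[]
for n in("side","top","wrist"):
    i,p,d=get(n)
    if n!="wrist":
        print(n,proj(i,[cn])); np.savez(n+"4.npz",p=p,d=d)
    else: i=None
    ps.append(p)
sd=cv2.resize(ps[0][100:340,200:520],(640,480)); 
out=np.vstack([sd[:, :],]); cv2.imwrite("pics/s4.png",sd)
cv2.imwrite("pics/tw4.png",np.hstack([ps[1][150:400,120:520],ps[2][100:350,120:520]]))
E
```

```text
t: 14.6
ee_pos: [0.5219, 0.1002, 0.3218]
orientation: [-1.052, -2.299, 0.217]
contact_force: [1.1, -0.1, -3.8]
gripper_width: 0.0134
gripper_force: 60.0
t: 15.6
ee_pos: [0.5209, 0.1015, 0.3221]
orientation: [-1.049, -2.299, 0.218]
contact_force: [-0.1, 0.1, -2.6]
gripper_width: 0.0139
gripper_force: 60.0
(array([0.0001, 0.0001, 0.0009]), array([ 0.1, -0. , -0. ]))
corner [0.54852017 0.08586634 0.16573414] tilt 35.996196374570495
side [[309.34410792 227.49850533]]
top [[270.20746469 267.02898953]]
```

View pics/s4.png

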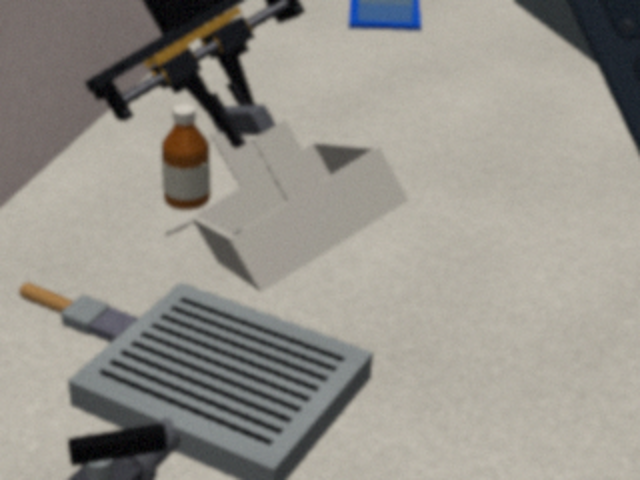

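View pics/tw4.png

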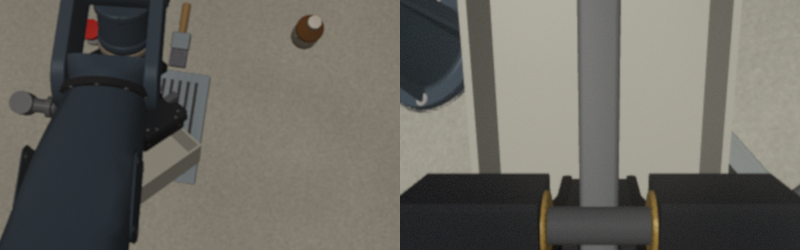

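Run:
```python
from goal import *
s=ctrl.state(); R0=R.from_rotvec(s["orientation"]); i=cams.camera_info("side")
def P(t): t=np.array(t,float); return s["ee_pos"]+R0.apply(np.array([-t[0],t[1],.113-t[2]]))
for x in(.1,-.1):
  for y in(.07,-.07):
    for z in(0,.05): w=P([x,y,z]); print((x,y,z),w.round(3),((proj(i,w)[0]-[200,100])*2).round())
print("lip",((proj(i,P([.112,.082,.05]))[0]-[200,100])*2).round())
# fit planes to tray from side depth: long -y?? walls
z=np.load("side4.npz"); W=cloud(i,z["d"]); d=z["d"]
for n,(x0,x1,y0,y1) in {"longwall":(280,360,195,245),"floor/in":(225,262,170,205)}.items():
    q=W[100+y0//2:100+y1//2,200+x0//2:200+x1//2].reshape(-1,3); c=q.mean(0); nn=np.linalg.svd(q-c)[2][2]; print(n,c.round(3),"normal world",nn.round(3),"tray frame",(R0.inv().apply(nn)*[-1,1,-1]).round(3))
for c in [(262,288),(400,200),(197,220),(240,235)]:
    print(c,W[100+c[1]//2-3,200+c[0]//2+0].round(3))
```

```text
(0.1, 0.07, 0) [0.551 0.086 0.159] [217. 260.]
(0.1, 0.07, 0.05) [0.58  0.081 0.2  ] [190. 216.]
(0.1, -0.07, 0) [ 0.462 -0.009  0.212] [339. 184.]
(0.1, -0.07, 0.05) [ 0.491 -0.013  0.252] [314. 139.]
(-0.1, 0.07, 0) [0.449 0.232 0.249] [260. 290.]
(-0.1, 0.07, 0.05) [0.478 0.228 0.29 ] [227. 236.]
(-0.1, -0.07, 0) [0.36  0.138 0.302] [407. 197.]
(-0.1, -0.07, 0.05) [0.389 0.133 0.343] [377. 143.]
lip [177. 221.]
longwall [0.421 0.173 0.288] normal world [-0.177  0.523 -0.834] tray frame [-0.098  0.555 -0.826]
floor/in [ 0.571 -0.024  0.177] normal world [0.891 0.15  0.428] tray frame [0.153 0.505 0.849]
(262, 288) [0.449 0.227 0.254]
(400, 200) [0.365 0.141 0.306]
(197, 220) [0.573 0.082 0.204]
(240, 235) [0.537 0.061 0.184]
```

The tray's corners project to within a couple of pixels of those seen, so it has not slipped in the grip. Now to check where the discs are.

Run:
```python
from goal import *
s=ctrl.state(); R0=R.from_rotvec(s["orientation"])
i,p,d=get("wrist"); cv2.imwrite("pics/w5.png",p)
def P(t): t=np.array(t,float); return s["ee_pos"]+R0.apply(np.array([-t[0],t[1],.113-t[2]]))
for t in [(.096,.066,.004),(.084,.054,.011),(.06,.054,.011),(.084,.03,.011),(0,.066,.004),(.03,.066,.004),(-.096,.066,.004),(-.096,-.066,.004)]: print(t,proj(i,P(t))[0].round())
i=cams.camera_info("side");c=-R.from_rotvec(np.ravel(i["rvec"])).as_matrix().T@np.ravel(i["tvec"]);print("side cam",c)
i=cams.camera_info("top");c=-R.from_rotvec(np.ravel(i["rvec"])).as_matrix().T@np.ravel(i["tvec"]);print("top cam",c)
```

```text
(0.096, 0.066, 0.004) [411. 374.]
(0.084, 0.054, 0.011) [397. 364.]
(0.06, 0.054, 0.011) [399. 332.]
(0.084, 0.03, 0.011) [363. 364.]
(0, 0.066, 0.004) [420. 244.]
(0.03, 0.066, 0.004) [417. 287.]
(-0.096, 0.066, 0.004) [430.  89.]
(-0.096, -0.066, 0.004) [209.  89.]
side cam [0.16896599 0.93875207 0.79456548]
top cam [ 0.46896277 -0.03146891  1.13328844]
```

View pics/w5.png

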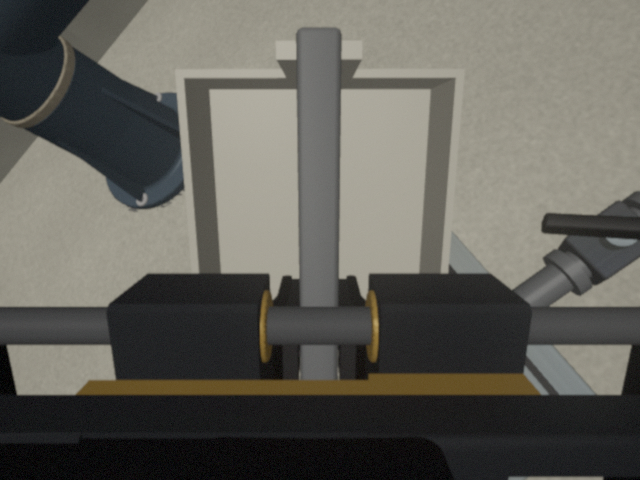

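The visible half of the tray, at x below about 0.02, is empty. The corner itself, near (411,374), is hidden behind the hand. I'll level the tray for a moment with a slight yaw so the side camera can see into the corner, since friction keeps the discs where they are. Then I'll tilt it back.

Run:
```python
from goal import *
print(rel([Pf[0],Pf[1],.33],down(24)))
```

```text
(array([ 0.004 , -0.0032, -0.0061]), array([-27. , -24. ,  16.4]))
```

```bash
python3 -m pendant '[[0,0,0,-2.7,-2.4,1.6,-1],[0,0,-0.002,-5.4,-4.8,3.3,-1],[0.001,-0.001,-0.003,-8.1,-7.2,4.9,-1],[0.002,-0.002,-0.004,-10.8,-9.6,6.6,-1],[0.002,-0.002,-0.005,-13.5,-12,8.2,-1],[0.003,-0.002,-0.006,-16.2,-14.4,9.8,-1],[0.004,-0.003,-0.006,-18.9,-16.8,11.5,-1],[0.004,-0.003,-0.006,-21.6,-19.2,13.1,-1],[0.004,-0.003,-0.006,-24.3,-21.6,14.8,-1],[0.004,-0.003,-0.006,-27,-24,16.4,-1],[0.004,-0.003,-0.006,-27,-24,16.4,-1],[0.004,-0.003,-0.006,-27,-24,16.4,-1]]'
python3 - <<'E'
from goal import *
s=ctrl.state(); R0=R.from_rotvec(s["orientation"])
i,p,d=get("side")
def P(t): t=np.array(t,float); return s["ee_pos"]+R0.apply(np.array([-t[0],t[1],.113-t[2]]))
c=proj(i,P([.06,.03,.01]))[0]; x,y=(c-[70,55]).astype(int); print(x,y)
f=(500/140)
for t in [(.096,.066,.004),(.096,-.066,.004),(-.096,-.066,.004),(-.096,.066,.004)]: print(t,((proj(i,P(t))[0]-[x,y])*4).round())
cv2.imwrite("pics/s6.png",cv2.resize(p[y:y+120,x:x+150],None,fx=4,fy=4,interpolation=cv2.INTER_CUBIC))
print(rel(Pf,Rf))
E
```

```text
t: 16.8
ee_pos: [0.5189, 0.1021, 0.3301]
orientation: [-1.708, -2.633, 0.003]
contact_force: [0.6, -0.3, -3.6]
gripper_width: 0.0133
gripper_force: 60.0
233 135
(0.096, 0.066, 0.004) [209. 198.]
(0.096, -0.066, 0.004) [481. 193.]
(-0.096, -0.066, 0.004) [514. 420.]
(-0.096, 0.066, 0.004) [199. 427.]
(array([-0.0004,  0.0004,  0.0086]), array([ 26.9,  23.9, -16.4]))
```

View pics/s6.png

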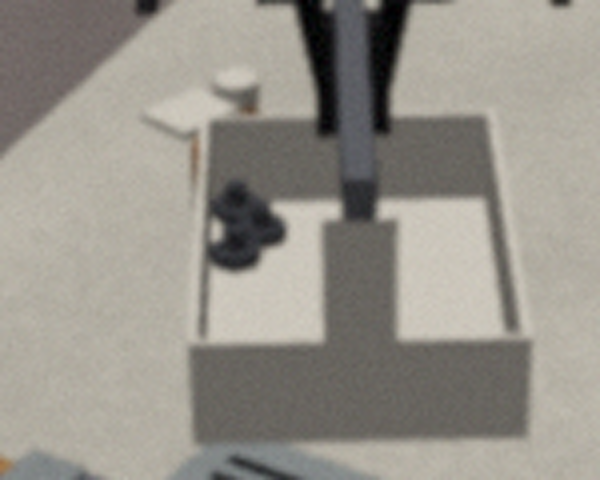

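The picture shows all three discs clustered in the lip corner, at (237,195), (265,222) and (237,245). Tilt back and settle.

```bash
python3 -m pendant '[[0,0,0.001,2.7,2.4,-1.6,-1],[0,0,0.002,5.4,4.8,-3.3,-1],[0,0,0.003,8.1,7.2,-4.9,-1],[0,0,0.004,10.8,9.6,-6.6,-1],[0,0,0.005,13.5,12,-8.2,-1],[0,0,0.006,16.2,14.4,-9.8,-1],[0,0,0.007,18.9,16.8,-11.5,-1],[0,0,0.008,21.6,19.2,-13.1,-1],[0,0,0.008,24.3,21.6,-14.8,-1],[0,0,0.008,27,24,-16.4,-1],[0,0,0.008,27,24,-16.4,-1],[0,0,0.008,27,24,-16.4,-1]]'
python3 -m pendant '[[0,0,0,0,0,0,-1],[0,0,0,0,0,0,-1],[0,0,0,0,0,0,-1],[0,0,0,0,0,0,-1],[0,0,0,0,0,0,-1],[0,0,0,0,0,0,-1],[0,0,0,0,0,0,-1],[0,0,0,0,0,0,-1],[0,0,0,0,0,0,-1],[0,0,0,0,0,0,-1],[0,0,0,0,0,0,-1],[0,0,0,0,0,0,-1]]'
python3 -m pendant '[[0,0,0,0,0,0,-1],[0,0,0,0,0,0,-1],[0,0,0,0,0,0,-1],[0,0,0,0,0,0,-1],[0,0,0,0,0,0,-1],[0,0,0,0,0,0,-1],[0,0,0,0,0,0,-1],[0,0,0,0,0,0,-1],[0,0,0,0,0,0,-1],[0,0,0,0,0,0,-1],[0,0,0,0,0,0,-1],[0,0,0,0,0,0,-1]]'
python3 - <<'E'
from goal import *
s=ctrl.state(); R0=R.from_rotvec(s["orientation"]); cn=s["ee_pos"]+R0.apply(off)
print(cn, np.degrees(np.arccos(-R0.apply([0,0,1])[2])), s["qvel"].round(3))
i,p,d=get("side"); W=cloud(i,d)
for n,t in {"c":(-.1,.07,0),"r":(.1,.07,.05)}.items():
    w=s["ee_pos"]+R0.apply(np.array([-t[0],t[1],.113-t[2]])); u,v=proj(i,w)[0].round().astype(int); print(w.round(3),W[v-3:v+1,u-1:u+3].reshape(-1,3).mean(0).round(3))
i,p,d=get("wrist"); print("dark px on visible tray floor",((p[90:260,225:290].max(2)<70).sum(),(p[90:260,345:425].max(2)<70).sum()))
E
```

```text
t: 17.85
ee_pos: [0.5218, 0.1013, 0.3204]
orientation: [-1.051, -2.299, 0.218]
contact_force: [0.3, -0.0, -4.1]
gripper_width: 0.0133
gripper_force: 60.0
t: 18.85
ee_pos: [0.5204, 0.1018, 0.3219]
orientation: [-1.049, -2.299, 0.218]
contact_force: [-0.2, -0.1, -4.0]
gripper_width: 0.0138
gripper_force: 60.0
t: 19.85
ee_pos: [0.5204, 0.1018, 0.3219]
orientation: [-1.049, -2.299, 0.218]
contact_force: [0.2, 0.9, -4.3]
gripper_width: 0.0135
gripper_force: 60.0
[0.54808012 0.08618719 0.16557825] 35.98997077356476 [0.    0.    0.001 0.    0.001 0.002]
[0.448 0.233 0.249] [0.448 0.232 0.252]
[0.579 0.082 0.199] [ 0.652 -0.072  0.098]
dark px on visible tray floor (np.int64(0), np.int64(0))
```

```bash
python3 -c "from station import ctrl; print(ctrl.job_done())"
```

```text
the job is handed in; nothing more can be done
None
```

The job is handed in: the valve is at about 45°, and the tray is held still, tilted 36°, its lip corner about 13 cm above the plate's centre; all three discs were seen together in that corner when I levelled it briefly to check, before re-tilting.

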